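Lock down the lift-out goods yard with the long T-key

TASK

Lock the lift-out goods yard to the layout: take the long T-key from its stand, lower it down the brass shaft in the yard's deck, feel the socket onto the hidden square stem at the bottom without forcing it, and turn clockwise until the bolt at the yard's foot is fully home in its keeper. Do not press or twist hard, not even against the stop; then draw the key out and stand it back in its stand, leaving the canister, the red box and the oil bottle undisturbed.

Things in the scene. Friction and masses are not known exactly. Their poses are not given: they have to be found in the camera images.
- riser: lift-out goods yard, fixed: plywood box 160 (x) by 190 (y) by 120 mm high, green deck; origin at the centre of its underside. On the deck along the front (-x) a siding with a red buffer stop, up to 27 mm high. A vertical brass-lined shaft goes down through the deck at x +35, y -50 mm
- shaft_mouth (a point): centre of the shaft's flared brass mouth, level with its rim (3 mm above the deck). The mouth is 47 mm across and narrows within 15 mm to a straight bore of 31 mm, whose axis is vertical
- stem_top (a point): centre of the flat top of the square stem, on the shaft axis 87 mm below the mouth; this point does not turn. The stem is 14 mm across flats and stands 18 mm above the shaft's floor. The angle of its square about the vertical differs each time and is not measured: it must be felt for
- stem (a joint): turn of the stem clockwise seen from above, rad: 0 as found, at its unlocking stop; 1.40 at its hard locking stop. About 0.08 N m of friction; it stays where it is left. Turning it the other way only strains it. It does not tell the angle of the square
- bolt (a joint): travel of the bolt, m: 0 drawn back as found, 0.018 fully home in the keeper. It is geared to the stem: 0.018 m for 1.40 rad
- keeper (a point): middle of the opening in the dark steel keeper bracket (42 mm wide, 44 mm high), 30 mm above the table, 12 mm off the yard's -y side; the bright 12 mm bolt shoots out of the yard's foot into it. Not to be handled
- tkey: loose steel T-key, 0.22 kg (varies by 20 percent), 159 mm long; origin at the centre of the open lower end of its socket, z up the shank (12 mm thick). Socket 27 mm across; its square hole is 16 mm across flats, which face the key's x and y, and 16 mm deep: it fits every quarter turn with about 9 degrees of play each way, and fully on, this origin is 16 mm below stem_top
- key_grip (a point): middle of the T-key's crossbar, 150 mm above its lower end, the place to hold it from above. The bar lies along the key's x, 80 mm long, 13 mm thick (y), 17 mm high, its ends red
- key_stand: wooden block 74 by 74 by 60 mm on a 92 mm steel foot, fixed; upright round hole of 32 mm from the top, 50 mm deep, in which the T-key stands loosely. Origin at the centre of its underside
- stand_floor (a point): centre of the floor of the stand's hole, 10 mm above the table; the lower end of the T-key rests here
- yard_canister: loose white canister, 42 mm across and 44 mm high, standing on the yard's deck (bystander); origin at its underside
- red_box: loose red steel box 75 by 113 by 48 mm on the table (bystander); origin at its underside
- oil_bottle: loose needle oiler, 32 mm across and 90 mm high, white with a red tip (bystander); origin at its underside

How it is judged:
By the outcome, as a careful person would: the job done as asked, in the order asked, and still so for the second after the job is handed in, with the robot touching nothing.
It also fails if it takes over 64 s, if anything falls off the work surface, if the arm or the gripper's body presses on something with over 40 N, if the wrist force passes 120 N, or if a joint passes its speed limit or range.

ROBOT

A 6-joint arm with a two-finger parallel gripper is mounted at the origin on the work surface; the furniture and walls round the work are solid. World frame = base frame: x ahead of the robot, y to its left, z up, the work surface at z = 0. Lengths are in m, angles in rad, forces in N, time in s.
With the tool pointing down it reaches from about 0.35 to 0.975 m from the base axis. Payload 4.9 kg.
Tool frame: the origin (TCP) lies at the very end of the fingers, on their centre line; the grasp point (between the pads) lies manip.grip_point_offset behind it (manip.grip_point_offset is the distance from the TCP to the grasp point, in m); z points along the fingers, y is the line along which they close (so a half turn about z gives the same grasp; the last joint's range is limited). The gripper opens to 85 mm and grips with 20 to 120 N. Pads are 22 mm wide; open, the fingers measure 114 mm over their backs; the gripper's body (76 mm by 85 mm) begins 54 mm behind the grasp point. The pads swing forward as they close: fully open they stand 13 mm farther back than shut.
Start: joints at [-0.879, 0.053, 1.613, -0, 1.476, -0.119], TCP at [0.453, -0.431, 0.231] pointing down, gripper open.
Joint ranges: [-3.01, 3.01], [-1.01, 2.22], [0.06, 2.58], [-1.02, 4.17], [0.09, 2.62], [-3.14, 3.14]. Speed limits (rad/s): [2.57, 2.57, 3.14, 3.14, 3.14, 3.14].

INTERFACE

Orientations are given as a unit quaternion [w, x, y, z].
In Python, from plant import manip gives the robot as it stands.
- The arm moves only by the shell command python3 -m crank 'ROWS' [OPENING]. ROWS is JSON, a list of rows, each an object of numbers: "x", "y", "z": the shift along the tool's x, y, z in cm; "turn": the turn about the tool's z in rad. In form: [{"x": .., "y": .., "z": .., "turn": ..}, ...]. A call has 1 to 5 rows; each row shifts and turns the commanded pose from where the row before left it, along the tool's axes as they then stand; what a row does not reach is not made up. A row lasts 1/10 s, in which the tool goes at most 50 mm and 8.59 degrees, less where a joint would pass 70% of its speed; a pose out of reach is approached as far as the arm can. A call with a gripper value outside its range is refused whole. OPENING is the opening in per cent of the stroke, from 0 (shut) to 100 (fully open), set as the call begins (- or left out, the last holds). The fingers move at their own pace and stop on an object; the grip force is fixed at half the most. Time passes only in rows, so rows that do not move let the fingers close. It gives the time, the measured TCP pose, the force, the opening and the grip force at its end, in the units of the state.
- manip.state(): the state, without advancing time (a new reading comes with each control period).
- manip.grab_frame(name): name is "side" or "top"; returns (picture, depth): 400x640x3 uint8, red, green, blue; 400x640 float32, m along the optical axis (not along the pixel's ray), 0 where there is no reading.
- manip.camera_model(name): a dict with "mtx" (3x3 intrinsics, pixels), "world_to_cam" (4x4, takes a point from world to camera coordinates). Camera axes: x right, y down, z forward; pixel columns grow to the right and rows downward; lengths in m; the calibration is good to about 2 mm. A picture is of the moment at which its call begins. camera_model takes no time and is no camera call.
- manip.job_done(): hands the job in; it is judged then, once.
The state is a dict: "time": time; "joint_pos": joint angles; "joint_vel": joint speeds; "joint_efforts": joint torques, N m; "tool_pos": TCP position; "tool_rot": TCP orientation; "contact_force": force on the tool from outside, world axes, zero at the start; "ft_torque": the same for the moment, N m; "gripper_width": opening from 0.0 (shut) to 1.0 (fully open); "grasp_force": force on a finger pad.
Only numpy, scipy, OpenCV 4.12 (cv2) and the standard library are available. Lean on these libraries where they do the work, as an engineer would, in place of code of your own. Each camera call takes 0.05 s, during which the arm holds its last target. There are 200 camera calls.

## Working session

There is one attempt and no reset: what is moved stays moved. The work goes in short steps, Python scripts to look and compute and a shell command to move; the robot and the scene stay as the last step left them, time stands still between calls to the robot, and variables do not carry over. Pictures are saved under pics/ and viewed, at most 10 in all, crops included, and the job is handed in when it is done.

```bash
mkdir -p pics; ls
cat > h.py <<'E'
import numpy as np, cv2
from plant import manip
def grab(n,save=None):
    p,d=manip.grab_frame(n)
    if save: cv2.imwrite('pics/'+save,p[:,:,::-1])
    np.savez(''+n+'.npz',p=p,d=d); return p,d
def load(n):
    z=np.load(''+n+'.npz'); return z['p'],z['d']
def cloud(n,d):
    c=manip.camera_model(n);K=np.array(c['mtx']);T=np.linalg.inv(np.array(c['world_to_cam']))
    v,u=np.mgrid[0:d.shape[0],0:d.shape[1]]
    P=np.stack([(u-K[0,2])/K[0,0]*d,(v-K[1,2])/K[1,1]*d,d],-1)
    W=P@T[:3,:3].T+T[:3,3]; W[d==0]=np.nan; return W
def ray(n,u,v,z):
    c=manip.camera_model(n);K=np.array(c['mtx']);T=np.linalg.inv(np.array(c['world_to_cam']))
    r=T[:3,:3]@np.array([(u-K[0,2])/K[0,0],(v-K[1,2])/K[1,1],1]);o=T[:3,3]
    return o+r*(z-o[2])/r[2]
E
python3 - <<'E'
from h import *
a,_=grab('top','t0.png');b,_=grab('side','s0.png')
s=manip.state();print(s,manip.grip_point_offset)
for n in('top','side'):print(np.linalg.inv(np.array(manip.camera_model(n)['world_to_cam'])).round(3),manip.camera_model(n)['mtx'])
E
```

```text
pics
{'time': 0.1, 'joint_pos': array([-8.79012434e-01,  5.32942282e-02,  1.61415742e+00,  1.25898514e-05,
        1.47602155e+00, -1.18979710e-01]), 'joint_vel': array([-0.00053861, -0.00183976, -0.00283426, -0.00176507, -0.00074244,
       -0.00027145]), 'joint_efforts': array([ 3.88048529e-04, -3.94903207e+01, -3.71362996e+01, -1.63175532e-04,
        3.91398949e-03, -4.09478957e-06]), 'tool_pos': array([ 0.45265411, -0.43013712,  0.23018343]), 'tool_rot': array([-9.03743162e-04,  9.18951724e-01,  3.94368919e-01, -2.59618967e-04]), 'contact_force': array([ 0.11988689, -0.73719643,  0.23608117]), 'ft_torque': array([ 0.05533453, -0.00309401, -0.02375836]), 'grasp_force': 0.0, 'gripper_width': 0.9965141898940473} 0.0187
[[ 0.019 -0.984  0.178  0.238]
 [-1.    -0.023 -0.02  -0.017]
 [ 0.024 -0.178 -0.984  1.207]
 [ 0.     0.     0.     1.   ]] [[405.92697914   0.         321.68344324]
 [  0.         405.92697914 197.88591724]
 [  0.           0.           1.        ]]
[[-0.945 -0.214  0.249  0.169]
 [-0.328  0.614 -0.718  0.738]
 [ 0.001 -0.759 -0.651  0.801]
 [ 0.     0.     0.     1.   ]] [[483.14716459   0.         319.57756309]
 [  0.         483.14716459 199.73178089]
 [  0.           0.           1.        ]]
```

View pics/t0.png

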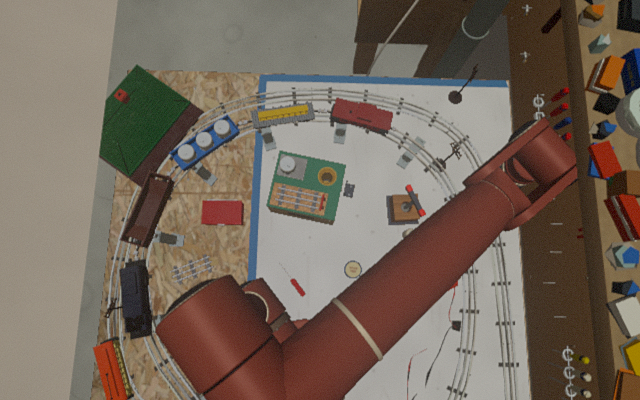

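View pics/s0.png

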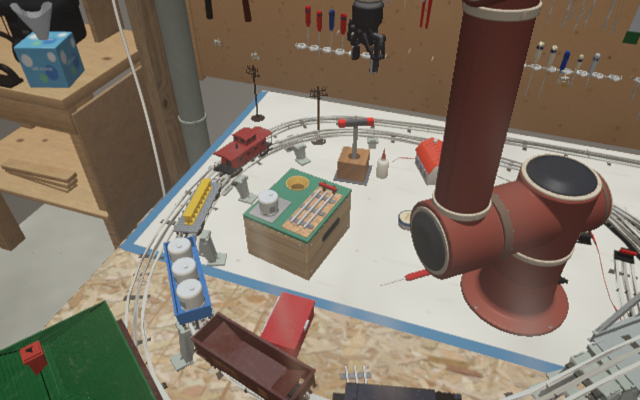

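The top view shows the yard at (305,188), brass mouth at (327,176), stand at (405,208) and key bar running (408,187)-(420,213). The side view shows the mouth at (297,183), key bar (340-374,122), oiler (382,165) and canister (268,202).

Run:
```python
from h import *
def blobs(n,m,off,z):
    k,l,st,c=cv2.connectedComponentsWithStats(m.astype(np.uint8))
    for i in range(1,k):
        if st[i,4]>12:
            u,v=c[i]+off; print(n,st[i],(u,v),ray(n,u,v,z).round(4))
for n,wm,wk,wc in(('top',(310,160,345,195),(395,178,435,222),(275,150,306,176)),('side',(280,170,315,196),(330,110,382,132),(255,185,282,220))):
    p,d=load(n);h=cv2.cvtColor(p,cv2.COLOR_RGB2HSV);W=cloud(n,d)
    x0,y0,x1,y1=wm;s=h[y0:y1,x0:x1]
    m=(s[...,0]>14)&(s[...,0]<32)&(s[...,1]>100)
    print('mouth');blobs(n,m,(x0,y0),.123)
    cn=np.concatenate(cv2.findContours(m.astype(np.uint8),0,2)[0]);e=cv2.fitEllipse(cv2.convexHull(cn));print(e);print(ray(n,e[0][0]+x0,e[0][1]+y0,.123))
    x0,y0,x1,y1=wk;s=h[y0:y1,x0:x1]
    print('red');blobs(n,((s[...,0]<8)|(s[...,0]>172))&(s[...,1]>150)&(s[...,2]>60),(x0,y0),.1685 if n=='top' else .160)
    w=W[y0:y1,x0:x1].reshape(-1,3);w=w[(w[:,2]>.145)&(w[:,2]<.2)];print(len(w),np.median(w,0),w.min(0),w.max(0))
    t=w[w[:,2]>.160];c=t.mean(0);ev=np.linalg.svd(t[:,:2]-c[:2])[2][0];print('bar',c,ev,np.degrees(np.arctan2(ev[1],ev[0])),np.ptp((t[:,:2]-c[:2])@ev))
    mid=(t[:,:2]-c[:2])@ev; print((mid.max()+mid.min())/2*ev+c[:2])
    print('z mouth zone',np.nanmax(W[wm[1]:wm[3],wm[0]:wm[2],2]))
    w=W[wc[1]:wc[3],wc[0]:wc[2]].reshape(-1,3);w=w[w[:,2]>.155];print('can',w.mean(0),w.max(0))
# deck and stand from depth
p,d=load('top');W=cloud('top',d)
for nm,(x0,y0,x1,y1),a,b in(('deck',(255,140,355,235),.112,.13),('stand',(380,180,435,235),.052,.066)):
    m=((W[...,2]>a)&(W[...,2]<b))[y0:y1,x0:x1]; w=W[y0:y1,x0:x1][m]
    print(nm,len(w),cv2.minAreaRect(w[:,:2].astype(np.float32)*1000),np.median(w[:,2]))
```

```text
mouth
top [  8   7  19  19 220] (np.float64(326.66818181818184), np.float64(175.48181818181817)) [ 0.4975 -0.0518  0.123 ]
((13.034662246704102, 21.621198654174805), (21.58441162109375, 32.41887664794922), 36.86994934082031)
[ 0.47999467 -0.04210424  0.123     ]
red
top [11  7  7  7 29] (np.float64(408.7931034482759), np.float64(187.82758620689654)) [ 0.4587 -0.2666  0.1685]
top [24 31  7  7 34] (np.float64(421.55882352941177), np.float64(212.11764705882354)) [ 0.3949 -0.2987  0.1685]
227 [ 0.42676063 -0.28214666  0.16811418] [ 0.38574362 -0.30802567  0.14640508] [ 0.46924996 -0.25740793  0.17427325]
bar [ 0.4272162  -0.28227761  0.16798856] [-0.89213818 -0.45176262] -153.14317163996913 0.0908083872794615
[ 0.42801085 -0.28187521]
z mouth zone 0.14794680451635278
can [0.51844108 0.05576003 0.16386825] [0.53923592 0.07705228 0.17113786]
mouth
side [  6   6  23  14 253] (np.float64(297.04347826086956), np.float64(182.49407114624506)) [ 0.4952 -0.0493  0.123 ]
((17.01993179321289, 12.497645378112793), (14.03307056427002, 22.184993743896484), 88.54590606689453)
[ 0.49521739 -0.04930744  
[... 159 characters left out ...]
t64(341.5853658536585), np.float64(122.82926829268293)) [ 0.4587 -0.2666  0.16  ]
301 [ 0.42573207 -0.27804506  0.16290677] [ 0.38534817 -0.30669532  0.14561493] [ 0.46673298 -0.25429326  0.17119734]
bar [ 0.42702918 -0.2783702   0.16607602] [0.89399792 0.44807111] 26.61999550144791 0.08997014750970972
[ 0.42587986 -0.27894625]
z mouth zone 0.13412250672323645
can [0.51581316 0.06091955 0.16266257] [0.53933272 0.07875547 0.16722875]
deck 3376 ((472.6937255859375, 4.0211334228515625), (190.0365447998047, 160.89234924316406), 79.02843475341797) 0.12163472287306076
stand 476 ((409.34228515625, -284.23809814453125), (111.29804229736328, 74.43598937988281), 4.241233825683594) 0.059857438727440426
```

```bash
cat >> h.py <<'E'
def go(x,y,z,ang):
    "remaining shift in cm in present tool axes, turn rad; ang=world angle (deg) of tool x"
    from scipy.spatial.transform import Rotation as R
    s=manip.state();q=s['tool_rot'];M=R.from_quat([q[1],q[2],q[3],q[0]]).as_matrix()
    a=np.degrees(np.arctan2(M[1,0],M[0,0]));t=np.radians((a-ang+180)%360-180)
    f=s['contact_force'];
    print('t',round(s['time'],2),'p',s['tool_pos'].round(4),'xang',a.round(2),'tilt',M[:,2].round(3)[:2],'j6',s['joint_pos'][5].round(3),'F',f.round(1),'M',s['ft_torque'].round(2),'w',round(s['gripper_width'],3),'grip',s['grasp_force'])
    print('shift cm',(M.T@(np.array([x,y,z])-s['tool_pos'])*100).round(2),'turn',round(t,3))
E
python3 -m crank '[{"x":2.23,"y":-3.02},{"x":2.23,"y":-3.02},{"x":2.23,"y":-3.02},{"x":2.23,"y":-3.02},{}]' 100
python3 -m crank '[{"turn":0.12},{"turn":0.12},{"turn":0.1},{}]'
python3 - <<'E'
from h import *
go(.4268,-.2822,.20,26.9)
p,d=grab('top');q,_=grab('side')
cv2.imwrite('pics/a1.png',np.hstack([cv2.resize(p[150:260,340:460],None,fx=3.3,fy=4),cv2.resize(q[90:200,310:430],None,fx=3.3,fy=4)])[:,:,::-1])
for u,v,z in((383,152,.09),(382,178,0)): print('oil',ray('side',u,v,z))
E
```

```text
t 0.1 p [ 0.4527 -0.4301  0.2302] xang 46.45 tilt [-0.001  0.001] j6 -0.119 F [ 0.1 -0.7  0.2] M [ 0.06 -0.   -0.02] w 0.997 grip 0.0
shift cm [  8.94 -12.06   3.04] turn 0.341
oil [ 0.3488071  -0.27665927  0.09      ]
oil [ 0.34572555 -0.28550469  0.        ]schema error: expected keys x, y, z, turn
schema error: expected keys x, y, z, turn
```

View pics/a1.png

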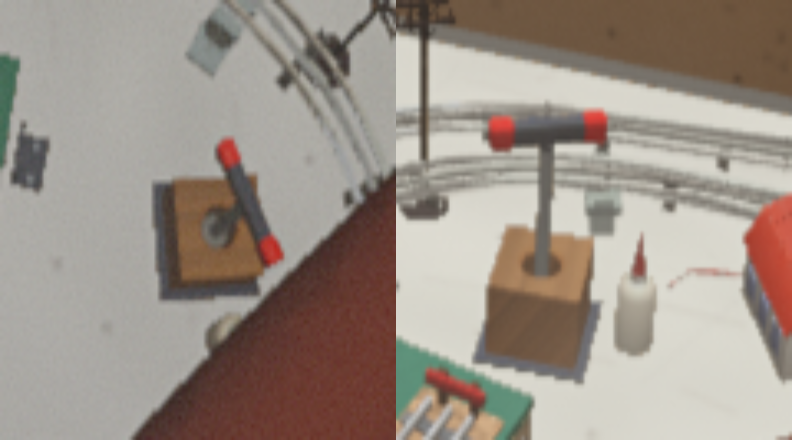

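The picture shows the key upright in its stand with the oiler beside it; the rows need all four keys, so nothing moved.

```bash
python3 -m crank '[{"x":2.23,"y":-3.02,"z":0,"turn":0},{"x":2.23,"y":-3.02,"z":0,"turn":0},{"x":2.23,"y":-3.02,"z":0,"turn":0},{"x":2.23,"y":-3.02,"z":0,"turn":0},{"x":0,"y":0,"z":0,"turn":0}]' 100
python3 -m crank '[{"x":0,"y":0,"z":0,"turn":0.12},{"x":0,"y":0,"z":0,"turn":0.12},{"x":0,"y":0,"z":0,"turn":0.1},{"x":0,"y":0,"z":0,"turn":0}]'
python3 - <<'E'
from h import *
go(.4268,-.2822,.143,26.9)
p,d=load('top')
print('hole',ray('top',407.3,207,.06), ray('side',310+147/3.3,90+262/4,.06))
E
```

```text
time: 0.7
tool_pos: [0.4263, -0.2793, 0.2308]
tool_rot: [-0.001, 0.918, 0.396, 0.0]
contact_force: [-1.0, -0.8, 0.4]
gripper_width: 1.001
grasp_force: 0.0
time: 1.1
tool_pos: [0.4269, -0.2832, 0.2312]
tool_rot: [0.0, 0.972, 0.233, -0.0]
contact_force: [0.3, 0.1, 0.0]
gripper_width: 1.001
grasp_force: 0.0
t 1.1 p [ 0.4269 -0.2832  0.2312] xang 26.97 tilt [-0. -0.] j6 0.369 F [0.3 0.1 0. ] M [-0.04 -0.04 -0.04] w 1.001 grip 0.0
shift cm [ 0.03 -0.1   8.82] turn 0.001
hole [ 0.4252434  -0.28726672  0.06      ] [ 0.4235623  -0.27906415  0.06      ]
```

```bash
python3 -m crank '[{"x":0,"y":-0.1,"z":2.2,"turn":0},{"x":0,"y":0,"z":2.2,"turn":0},{"x":0,"y":0,"z":2.2,"turn":0},{"x":0,"y":0,"z":1.8,"turn":0},{"x":0,"y":0,"z":0.3,"turn":0}]' 100
python3 -m crank '[{"x":0,"y":0,"z":0,"turn":0},{"x":0,"y":0,"z":0,"turn":0},{"x":0,"y":0,"z":0,"turn":0},{"x":0,"y":0,"z":0,"turn":0},{"x":0,"y":0,"z":0,"turn":0}]' 0
python3 -m crank '[{"x":0,"y":0,"z":0,"turn":0},{"x":0,"y":0,"z":0,"turn":0},{"x":0,"y":0,"z":0,"turn":0}]'
python3 - <<'E'
from h import *
go(.4966,-.0508,.30,26.9)
E
```

```text
time: 1.6
tool_pos: [0.4251, -0.281, 0.1414]
tool_rot: [-0.002, 0.972, 0.234, -0.002]
contact_force: [-0.2, 1.1, 0.0]
gripper_width: 1.001
grasp_force: 0.0
time: 2.1
tool_pos: [0.4268, -0.2821, 0.1451]
tool_rot: [0.001, 0.972, 0.233, 0.0]
contact_force: [0.4, -0.3, 10.3]
gripper_width: 0.148
grasp_force: 24.5
time: 2.4
tool_pos: [0.4269, -0.2822, 0.1452]
tool_rot: [0.001, 0.972, 0.233, 0.0]
contact_force: [1.1, -0.6, 4.0]
gripper_width: 0.138
grasp_force: 60.4
t 2.4 p [ 0.4269 -0.2822  0.1452] xang 26.98 tilt [ 0.001 -0.001] j6 0.37 F [ 1.1 -0.6  4. ] M [-0.17 -0.   -0.03] w 0.138 grip 60.44344782829285
shift cm [ 16.72 -17.44 -15.5 ] turn 0.001
```

```bash
python3 -m crank '[{"x":0,"y":0,"z":-0.5,"turn":0},{"x":0,"y":0,"z":-2,"turn":0},{"x":0,"y":0,"z":-3,"turn":0},{"x":0,"y":0,"z":-3,"turn":0},{"x":0,"y":0,"z":-3.5,"turn":0}]'
python3 -m crank '[{"x":0,"y":0,"z":-3.5,"turn":0},{"x":0,"y":0,"z":0,"turn":0},{"x":0,"y":0,"z":0,"turn":0}]'
python3 - <<'E'
from h import *
go(.4966,-.0508,.30,26.9)
p,d=grab('top');q,_=grab('side')
cv2.imwrite('pics/a2.png',np.hstack([cv2.resize(p[120:250,340:460],None,fx=3.3,fy=4),cv2.resize(q[40:170,310:430],None,fx=3.3,fy=4)])[:,:,::-1])
E
```

```text
time: 2.9
tool_pos: [0.4254, -0.2808, 0.2632]
tool_rot: [-0.002, 0.972, 0.233, -0.001]
contact_force: [0.4, 0.1, -2.0]
gripper_width: 0.14
grasp_force: 59.5
time: 3.2
tool_pos: [0.4263, -0.2816, 0.2989]
tool_rot: [-0.0, 0.972, 0.233, -0.0]
contact_force: [-0.4, -0.7, -1.6]
gripper_width: 0.139
grasp_force: 59.6
t 3.2 p [ 0.4263 -0.2816  0.2989] xang 26.98 tilt [-0.  0.] j6 0.37 F [-0.4 -0.7 -1.6] M [-0.02  0.02 -0.04] w 0.139 grip 59.56516921520233
shift cm [ 16.73 -17.38  -0.11] turn 0.001
```

View pics/a2.png

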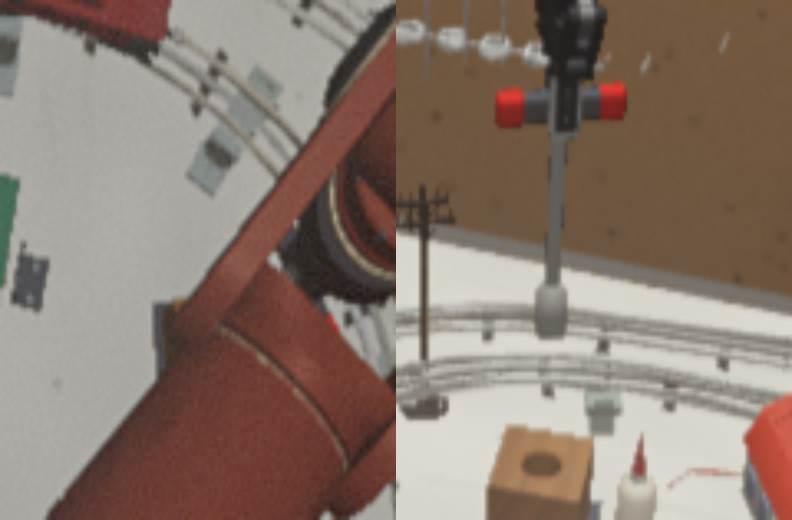

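The key is held, hanging near vertical, socket bottom at about (358,122) in the side frame. I'll check the lean numerically.

Run:
```python
from h import *
c=manip.camera_model('side');K=np.array(c['mtx']);T=np.array(c['world_to_cam'])
def pr(P): q=T@np.append(P,1);q=K@q[:3];return (q[:2]/q[2]).round(1)
s=manip.state()['tool_pos']
for z in(.29,.27,.25,.22,.19,.175,.164): print(z,pr([s[0],s[1],z]))
q,_=load('side')
g=q[60:128,340:380].astype(int)
for v in range(76,126,4):
    r=q[v,345:372].astype(int); sat=r.max(1)-r.min(1); m=np.where((sat<25)&(r.mean(1)>80)&(r.mean(1)<185))[0]
    print(v,m+345)
```

```text
0.29 [358.7  74.1]
0.27 [358.2  82. ]
0.25 [357.8  89.7]
0.22 [357.1 100.9]
0.19 [356.5 111.8]
0.175 [356.2 117.1]
0.164 [356.  120.9]
76 [357 358 359 360]
80 [357 358 359 360]
84 [357 358 359 360]
88 [356 357 358 359 360]
92 [356 357 358 359]
96 [356 357 358 359]
100 [345 346 347 356 357 358 359]
104 [345 348 349 350 351 352 353 354 355 356 357 358 359 360 361 362 363 364
 365 366 367 368 369 370 371]
108 [355 356 357 358 359 368 371]
112 [352 353 354 355 356 357 358 359 360 361]
116 [345 346 347 348 349 350 351 352 353 354 355 356 357 358 359 360 361]
120 [345 346 347 348 349 350 351 352 353 354 355 356 357 358 359 360 361 362
 363 364 365 366 367 368 369 370 371]
124 [353 354 355 356 357 358 359 360 365 366 367 368 369 370 371]
```

```bash
python3 -m crank '[{"x":1.5,"y":-1.6,"z":0,"turn":0},{"x":2.5,"y":-2.6,"z":0,"turn":0},{"x":2.7,"y":-2.8,"z":0,"turn":0},{"x":2.7,"y":-2.8,"z":0,"turn":0},{"x":2.7,"y":-2.8,"z":0,"turn":0}]'
python3 -m crank '[{"x":2.7,"y":-2.8,"z":0,"turn":0},{"x":1.5,"y":-1.6,"z":0,"turn":0},{"x":0.4,"y":-0.4,"z":0,"turn":0},{"x":0,"y":0,"z":0,"turn":-0.13},{"x":0,"y":0,"z":0,"turn":-0.13}]'
python3 -m crank '[{"x":0,"y":0,"z":0,"turn":-0.14},{"x":0,"y":0,"z":0,"turn":-0.14},{"x":0,"y":0,"z":0,"turn":-0.14},{"x":0,"y":0,"z":0,"turn":-0.14},{"x":0,"y":0,"z":0,"turn":-0.14}]'
python3 -m crank '[{"x":0,"y":0,"z":0,"turn":-0.13},{"x":0,"y":0,"z":0,"turn":-0.1},{"x":0,"y":0,"z":0,"turn":0},{"x":0,"y":0,"z":0,"turn":0}]'
python3 - <<'E'
from h import *
go(.4966,-.0508,.264,90)
p,d=grab('top');q,_=grab('side')
cv2.imwrite('pics/a3.png',np.hstack([cv2.resize(p[120:250,260,None][:,:0] if 0 else p[120:250,250:370],None,fx=3.3,fy=4),cv2.resize(q[90:220,240:360],None,fx=3.3,fy=4)])[:,:,::-1])
E
```

```text
time: 3.8
tool_pos: [0.4763, -0.1128, 0.2964]
tool_rot: [-0.001, 0.972, 0.233, -0.002]
contact_force: [0.9, 0.4, -1.8]
gripper_width: 0.137
grasp_force: 59.6
time: 4.3
tool_pos: [0.4955, -0.0511, 0.2971]
tool_rot: [-0.001, 0.933, 0.36, -0.002]
contact_force: [0.6, -0.4, -2.5]
gripper_width: 0.136
grasp_force: 59.6
time: 4.8
tool_pos: [0.4955, -0.0517, 0.2972]
tool_rot: [-0.001, 0.753, 0.658, -0.001]
contact_force: [0.3, -0.4, -2.3]
gripper_width: 0.141
grasp_force: 59.6
time: 5.2
tool_pos: [0.4958, -0.0514, 0.298]
tool_rot: [-0.001, 0.676, 0.737, -0.001]
contact_force: [0.5, 0.6, -1.7]
gripper_width: 0.138
grasp_force: 59.6
t 5.2 p [ 0.4958 -0.0514  0.298 ] xang 94.99 tilt [-0.002  0.   ] j6 -0.34 F [ 0.5  0.6 -1.7] M [-0.04 -0.03 -0.02] w 0.138 grip 59.59516882896423
shift cm [0.05 0.09 3.4 ] turn 0.087
```

View pics/a3.png

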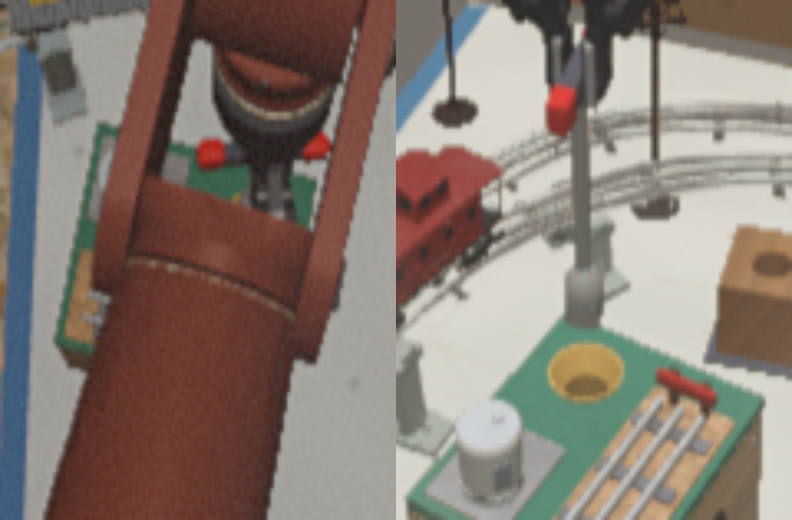

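The socket hangs right over the brass mouth (side frame column ≈297 for both). Lowering.

```bash
python3 -m crank '[{"x":0.05,"y":0.09,"z":1.5,"turn":0},{"x":0,"y":0,"z":1.7,"turn":0},{"x":0,"y":0,"z":1,"turn":0},{"x":0,"y":0,"z":0.5,"turn":0},{"x":0,"y":0,"z":0,"turn":0}]'
python3 -m crank '[{"x":0,"y":0,"z":0.5,"turn":0},{"x":0,"y":0,"z":0.5,"turn":0},{"x":0,"y":0,"z":0,"turn":0}]'
python3 - <<'E'
from h import *
go(.4966,-.0508,.171,90)
E
```

```text
time: 5.8
tool_pos: [0.4965, -0.0502, 0.2506]
tool_rot: [-0.001, 0.675, 0.738, -0.001]
contact_force: [-0.2, 0.5, -2.3]
gripper_width: 0.138
grasp_force: 59.5
time: 6.1
tool_pos: [0.497, -0.0504, 0.2419]
tool_rot: [-0.0, 0.675, 0.738, -0.0]
contact_force: [0.2, -0.1, -2.4]
gripper_width: 0.137
grasp_force: 59.5
t 6.1 p [ 0.497  -0.0504  0.2419] xang 95.16 tilt [-0.001 -0.   ] j6 -0.34 F [ 0.2 -0.1 -2.4] M [-0.11  0.06 -0.01] w 0.137 grip 59.54565703868866
shift cm [-0.03 -0.04  7.09] turn 0.09
```

```bash
python3 -m crank '[{"x":0,"y":0,"z":0.6,"turn":0},{"x":0,"y":0,"z":0.8,"turn":0},{"x":0,"y":0,"z":0.8,"turn":0},{"x":0,"y":0,"z":0,"turn":0}]'
python3 - <<'E'
from h import *
go(.4966,-.0508,.171,90)
E
python3 -m crank '[{"x":0,"y":0,"z":0.8,"turn":0},{"x":0,"y":0,"z":0.8,"turn":0},{"x":0,"y":0,"z":0.8,"turn":0},{"x":0,"y":0,"z":0,"turn":0},{"x":0,"y":0,"z":0,"turn":0}]'
python3 - <<'E'
from h import *
go(.4966,-.0508,.171,90)
E
```

```text
time: 6.5
tool_pos: [0.4965, -0.0504, 0.2183]
tool_rot: [-0.001, 0.675, 0.738, -0.001]
contact_force: [0.2, -2.5, -4.6]
gripper_width: 0.14
grasp_force: 59.4
t 6.5 p [ 0.4965 -0.0504  0.2183] xang 95.15 tilt [-0.002  0.   ] j6 -0.34 F [ 0.2 -2.5 -4.6] M [-0.44 -0.03  0.02] w 0.14 grip 59.43164527416229
shift cm [-0.04  0.01  4.73] turn 0.09
time: 7.0
tool_pos: [0.4968, -0.0504, 0.1956]
tool_rot: [-0.001, 0.675, 0.738, -0.0]
contact_force: [0.2, -1.2, -3.6]
gripper_width: 0.143
grasp_force: 59.5
t 7.0 p [ 0.4968 -0.0504  0.1956] xang 95.16 tilt [-0.001  0.   ] j6 -0.34 F [ 0.2 -1.2 -3.6] M [-0.43  0.04 -0.  ] w 0.143 grip 59.45201933383942
shift cm [-0.04 -0.03  2.46] turn 0.09
```

```bash
python3 -m crank '[{"x":-0.1,"y":0,"z":0.5,"turn":0},{"x":0,"y":0,"z":0.7,"turn":0},{"x":0,"y":0,"z":0.6,"turn":0},{"x":0,"y":0,"z":0,"turn":0}]'
python3 - <<'E'
from h import *
go(.4966,-.0508,.171,90)
E
```

```text
time: 7.4
tool_pos: [0.4965, -0.0511, 0.1768]
tool_rot: [-0.001, 0.675, 0.738, -0.0]
contact_force: [-0.3, -0.0, -1.6]
gripper_width: 0.131
grasp_force: 59.5
t 7.4 p [ 0.4965 -0.0511  0.1768] xang 95.16 tilt [-0.002  0.001] j6 -0.342 F [-0.3 -0.  -1.6] M [-0.12  0.01 -0.04] w 0.131 grip 59.53841507434845
shift cm [0.03 0.01 0.58] turn 0.09
```

```bash
python3 -m crank '[{"x":0,"y":0,"z":0.2,"turn":0},{"x":0,"y":0,"z":0.1,"turn":0},{"x":0,"y":0,"z":0,"turn":0}]' | grep -E "pos|force"
python3 -m crank '[{"x":0,"y":0,"z":0.1,"turn":0},{"x":0,"y":0,"z":0,"turn":0}]'| grep -E "pos|force"
python3 -m crank '[{"x":0,"y":0,"z":0.1,"turn":0},{"x":0,"y":0,"z":0,"turn":0}]'| grep -E "pos|force"
python3 - <<'E'
from h import *
go(.4966,-.0508,.171,90)
E
```

```text
tool_pos: [0.4973, -0.0513, 0.1753]
contact_force: [0.3, -0.7, -2.8]
grasp_force: 59.6
tool_pos: [0.4973, -0.0514, 0.1743]
contact_force: [-0.1, 0.1, -2.1]
grasp_force: 59.6
tool_pos: [0.4972, -0.0513, 0.1732]
contact_force: [0.8, -1.0, -2.6]
grasp_force: 59.6
t 8.1 p [ 0.4972 -0.0513  0.1732] xang 95.16 tilt [-0.  0.] j6 -0.342 F [ 0.8 -1.  -2.6] M [-0.02 -0.01 -0.02] w 0.142 grip 59.59909200668335
shift cm [ 0.06 -0.06  0.22] turn 0.09
```

```bash
for i in 1; do python3 -m crank '[{"x":0,"y":0,"z":0.1,"turn":0},{"x":0,"y":0,"z":0,"turn":0}]' | grep -E "pos|force"; done
python3 -m crank '[{"x":0,"y":0,"z":0.1,"turn":0},{"x":0,"y":0,"z":0,"turn":0}]'| grep -E "pos|force"
python3 -m crank '[{"x":0,"y":0,"z":0.1,"turn":0},{"x":0,"y":0,"z":0,"turn":0}]'| grep -E "pos|force"
python3 - <<'E'
from h import *
go(.4966,-.0508,.171,90)
E
```

```text
tool_pos: [0.4972, -0.0514, 0.1721]
contact_force: [0.4, 0.7, -2.4]
grasp_force: 59.6
tool_pos: [0.4973, -0.0514, 0.1712]
contact_force: [-0.5, -0.2, -2.2]
grasp_force: 59.6
tool_pos: [0.4976, -0.0515, 0.171]
contact_force: [-0.2, 0.2, 0.4]
grasp_force: 60.1
t 8.7 p [ 0.4976 -0.0515  0.171 ] xang 95.15 tilt [ 0.001 -0.   ] j6 -0.342 F [-0.2  0.2  0.4] M [0.08 0.16 0.02] w 0.138 grip 60.05695044994354
shift cm [ 0.07 -0.1  -0.  ] turn 0.09
```

Contact with the stem top felt at z=0.171 (~3 N). Now turning clockwise under light load to feel for the square.

```bash
python3 -m crank '[{"x":0,"y":0,"z":0.05,"turn":0.06},{"x":0,"y":0,"z":0,"turn":0.06},{"x":0,"y":0,"z":0,"turn":0}]' | grep -E "pos|force"
python3 -c "from h import *;go(0,0,0,0)"
python3 -m crank '[{"x":0,"y":0,"z":0,"turn":0.06},{"x":0,"y":0,"z":0,"turn":0.06},{"x":0,"y":0,"z":0,"turn":0}]' | grep -E "pos|force"
python3 -c "from h import *;go(0,0,0,0)"
```

```text
tool_pos: [0.4976, -0.0516, 0.1703]
contact_force: [0.2, -0.9, -2.3]
grasp_force: 59.6
t 9.0 p [ 0.4976 -0.0516  0.1703] xang 88.29 tilt [ 0.001 -0.001] j6 -0.222 F [ 0.2 -0.9 -2.3] M [-0.17  0.06  0.05] w 0.139 grip 59.63675379753113
shift cm [  3.68 -49.91  16.98] turn 1.541
tool_pos: [0.497, -0.0517, 0.1694]
contact_force: [-0.3, -0.8, -1.5]
grasp_force: 59.6
t 9.3 p [ 0.497  -0.0517  0.1694] xang 81.48 tilt [-0.001 -0.001] j6 -0.103 F [-0.3 -0.8 -1.5] M [-0.33  0.05  0.02] w 0.14 grip 59.611490964889526
shift cm [ -2.24 -49.91  16.97] turn 1.422
```

It has dropped in. Lowering further at this angle.

```bash
python3 -m crank '[{"x":0,"y":0,"z":0.15,"turn":0},{"x":0,"y":0,"z":0.1,"turn":0},{"x":0,"y":0,"z":0,"turn":0}]' | grep -E "pos|force"
python3 -c "from h import *;go(0.497,-.0513,.155,80)"
python3 -m crank '[{"x":0,"y":0,"z":0.15,"turn":0},{"x":0,"y":0,"z":0.1,"turn":0},{"x":0,"y":0,"z":0,"turn":0}]' | grep -E "pos|force"
python3 -c "from h import *;go(0.497,-.0513,.155,80)"
```

```text
tool_pos: [0.4971, -0.0515, 0.1669]
contact_force: [-0.5, -1.3, -1.8]
grasp_force: 59.7
t 9.6 p [ 0.4971 -0.0515  0.1669] xang 81.45 tilt [-0.001 -0.   ] j6 -0.103 F [-0.5 -1.3 -1.8] M [-0.5   0.09  0.01] w 0.136 grip 59.65920388698578
shift cm [ 0.02 -0.01  1.19] turn 0.025
tool_pos: [0.4972, -0.0515, 0.1646]
contact_force: [-1.7, -2.4, -1.0]
grasp_force: 59.7
t 9.9 p [ 0.4972 -0.0515  0.1646] xang 81.41 tilt [-0. -0.] j6 -0.102 F [-1.7 -2.4 -1. ] M [-0.54  0.11 -0.01] w 0.139 grip 59.710761308670044
shift cm [ 0.01 -0.02  0.96] turn 0.025
```

```bash
python3 -m crank '[{"x":-0.08,"y":-0.04,"z":0,"turn":0},{"x":0,"y":0,"z":0.2,"turn":0},{"x":0,"y":0,"z":0,"turn":0}]' | grep -E "pos|force"
python3 -c "from h import *;go(0.497,-.0513,.155,80)"
python3 -m crank '[{"x":0,"y":0,"z":0.15,"turn":0},{"x":0,"y":0,"z":0.15,"turn":0},{"x":0,"y":0,"z":0,"turn":0}]' | grep -E "pos|force"
python3 -c "from h import *;go(0.497,-.0513,.155,80)"
```

```text
tool_pos: [0.4967, -0.052, 0.1625]
contact_force: [0.1, -1.1, -1.9]
grasp_force: 59.7
t 10.2 p [ 0.4967 -0.052   0.1625] xang 81.4 tilt [-0.  0.] j6 -0.104 F [ 0.1 -1.1 -1.9] M [-0.39 -0.02  0.02] w 0.138 grip 59.6501487493515
shift cm [0.07 0.02 0.75] turn 0.024
tool_pos: [0.4967, -0.0521, 0.1595]
contact_force: [-0.1, -1.3, -2.9]
grasp_force: 59.6
t 10.5 p [ 0.4967 -0.0521  0.1595] xang 81.4 tilt [-0.  0.] j6 -0.104 F [-0.1 -1.3 -2.9] M [-0.35 -0.09  0.07] w 0.139 grip 59.62286353111267
shift cm [0.08 0.02 0.45] turn 0.024
```

```bash
python3 -m crank '[{"x":-0.05,"y":0,"z":0.15,"turn":0},{"x":0,"y":0,"z":0.1,"turn":0},{"x":0,"y":0,"z":0,"turn":0}]' | grep -E "pos|force"
python3 -c "from h import *;go(0.497,-.0513,.155,80)"
python3 -m crank '[{"x":0,"y":0,"z":0.1,"turn":0},{"x":0,"y":0,"z":0,"turn":0}]' | grep -E "pos|force"
python3 -c "from h import *;go(0.497,-.0513,.155,80)"
```

```text
tool_pos: [0.4966, -0.0525, 0.157]
contact_force: [0.5, -0.6, -2.7]
grasp_force: 59.6
t 10.8 p [ 0.4966 -0.0525  0.157 ] xang 81.41 tilt [-0.  0.] j6 -0.105 F [ 0.5 -0.6 -2.7] M [-0.16  0.01 -0.05] w 0.138 grip 59.602198004722595
shift cm [0.12 0.02 0.2 ] turn 0.025
tool_pos: [0.4966, -0.0525, 0.1561]
contact_force: [-0.8, 0.2, -2.2]
grasp_force: 59.6
t 11.0 p [ 0.4966 -0.0525  0.1561] xang 81.4 tilt [-0.  0.] j6 -0.105 F [-0.8  0.2 -2.2] M [-0.11  0.01 -0.02] w 0.139 grip 59.59012269973755
shift cm [0.13 0.02 0.11] turn 0.025
```

Socket is essentially fully on the stem. Turning clockwise.

```bash
python3 -m crank '[{"x":0,"y":0,"z":0.05,"turn":0.07},{"x":0,"y":0,"z":0,"turn":0.07},{"x":0,"y":0,"z":0,"turn":0.07},{"x":0,"y":0,"z":0,"turn":0}]' | grep -E "pos|force"
python3 -c "from h import *;go(0.497,-.0513,.155,80)"
python3 -m crank '[{"x":0,"y":0,"z":0,"turn":0.07},{"x":0,"y":0,"z":0,"turn":0.07},{"x":0,"y":0,"z":0,"turn":0.07},{"x":0,"y":0,"z":0,"turn":0}]' | grep -E "pos|force"
python3 -c "from h import *;go(0.497,-.0513,.155,80)"
```

```text
tool_pos: [0.4967, -0.0525, 0.156]
contact_force: [-0.7, 0.2, -0.9]
grasp_force: 59.7
t 11.4 p [ 0.4967 -0.0525  0.156 ] xang 69.39 tilt [-0.  0.] j6 0.105 F [-0.7  0.2 -0.9] M [-0.05  0.14 -0.02] w 0.138 grip 59.74470019340515
shift cm [ 0.13 -0.02  0.1 ] turn -0.185
tool_pos: [0.4967, -0.0525, 0.156]
contact_force: [-0.4, -0.1, -0.6]
grasp_force: 59.8
t 11.8 p [ 0.4967 -0.0525  0.156 ] xang 57.43 tilt [-0.  0.] j6 0.314 F [-0.4 -0.1 -0.6] M [0.01 0.22 0.04] w 0.139 grip 59.81213629245758
shift cm [ 0.11 -0.04  0.1 ] turn -0.394
```

```bash
python3 -m crank '[{"x":0,"y":0,"z":0,"turn":0.08},{"x":0,"y":0,"z":0,"turn":0.08},{"x":0,"y":0,"z":0,"turn":0.08},{"x":0,"y":0,"z":0,"turn":0.06}]' >/dev/null
python3 -c "from h import *;go(0.497,-.0513,.155,80)"
python3 -m crank '[{"x":0,"y":0,"z":0,"turn":0.08},{"x":0,"y":0,"z":0,"turn":0.08},{"x":0,"y":0,"z":0,"turn":0.08},{"x":0,"y":0,"z":0,"turn":0.06}]' >/dev/null
python3 -c "
from h import *;go(0.497,-.0513,.155,80)
q,_=grab('side');p,_=grab('top')
cv2.imwrite('pics/a4.png',np.hstack([cv2.resize(p[160:220,310:370],None,fx=6.6,fy=6.6),cv2.resize(q[150:210,260:320],None,fx=6.6,fy=6.6)])[:,:,::-1])"
```

```text
t 12.2 p [ 0.4967 -0.0524  0.156 ] xang 40.16 tilt [-0.     0.001] j6 0.615 F [-1.2  0.5 -0.9] M [0.15 0.24 0.07] w 0.14 grip 59.840213656425476
shift cm [ 0.09 -0.06  0.1 ] turn -0.695
t 12.6 p [ 0.4967 -0.0522  0.156 ] xang 22.97 tilt [0.    0.001] j6 0.915 F [-0.9  1.3 -0.3] M [0.31 0.1  0.09] w 0.14 grip 59.83954846858978
shift cm [ 0.06 -0.07  0.1 ] turn -0.995
```

View pics/a4.png

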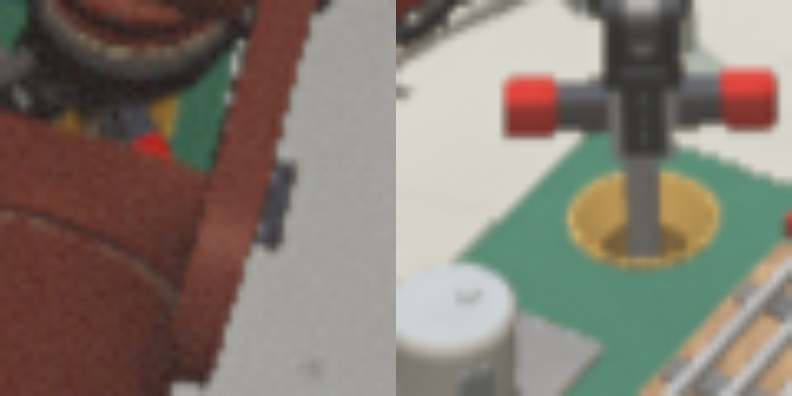

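```bash
python3 -m crank '[{"x":0,"y":0,"z":0,"turn":0.06},{"x":0,"y":0,"z":0,"turn":0.06},{"x":0,"y":0,"z":0,"turn":0.06},{"x":0,"y":0,"z":0,"turn":0}]' >/dev/null
python3 -c "from h import *;go(0.497,-.0513,.155,80)"
python3 -m crank '[{"x":0,"y":0,"z":0,"turn":0.06},{"x":0,"y":0,"z":0,"turn":0.06},{"x":0,"y":0,"z":0,"turn":0}]' >/dev/null
python3 -c "from h import *;go(0.497,-.0513,.155,80)"
```

```text
t 13.1 p [ 0.4968 -0.0523  0.156 ] xang 12.8 tilt [0.    0.001] j6 1.093 F [-0.4  1.2  0.1] M [0.39 0.18 0.02] w 0.14 grip 59.88733112812042
shift cm [ 0.04 -0.09  0.1 ] turn -1.173
t 13.4 p [ 0.4968 -0.0523  0.1559] xang 5.94 tilt [0.    0.001] j6 1.213 F [-0.9  2.3  0.1] M [0.55 0.15 0.05] w 0.14 grip 59.902217388153076
shift cm [ 0.03 -0.1   0.09] turn -1.293
```

```bash
python3 -m crank '[{"x":0,"y":-0.06,"z":-0.03,"turn":0.05},{"x":0,"y":0,"z":0,"turn":0.05},{"x":0,"y":0,"z":0,"turn":0}]' >/dev/null
python3 -c "from h import *;go(0.497,-.0513,.155,80)"
python3 -m crank '[{"x":0,"y":0,"z":0,"turn":0.04},{"x":0,"y":0,"z":0,"turn":0}]' >/dev/null
python3 -c "from h import *;go(0.497,-.0513,.155,80)"
python3 -m crank '[{"x":0,"y":0,"z":0,"turn":0.03},{"x":0,"y":0,"z":0,"turn":0}]' >/dev/null
python3 -c "from h import *;go(0.497,-.0513,.155,80)"
```

```text
t 13.7 p [ 0.4967 -0.0519  0.156 ] xang 0.21 tilt [0. 0.] j6 1.314 F [-0.1  1.1 -0.9] M [ 0.4  -0.01  0.06] w 0.141 grip 59.71884727478027
shift cm [ 0.03 -0.06  0.1 ] turn -1.393
t 13.9 p [ 0.4967 -0.0519  0.156 ] xang -2.08 tilt [0. 0.] j6 1.354 F [-0.1  0.9 -1.8] M [ 0.35 -0.01  0.1 ] w 0.144 grip 59.696075320243835
shift cm [ 0.03 -0.06  0.1 ] turn -1.433
t 14.1 p [ 0.4966 -0.0519  0.156 ] xang -3.8 tilt [-0.  0.] j6 1.384 F [ 0.4  2.1 -1.3] M [ 0.37 -0.09  0.22] w 0.138 grip 59.69804227352142
shift cm [ 0.03 -0.06  0.1 ] turn -1.463
```

```bash
python3 -m crank '[{"x":0,"y":-0.03,"z":0,"turn":0.015},{"x":0,"y":0,"z":0,"turn":0}]' >/dev/null
python3 -c "from h import *;go(0.497,-.0513,.155,80)"
python3 -m crank '[{"x":0,"y":0,"z":0,"turn":0},{"x":0,"y":0,"z":0,"turn":0}]' >/dev/null
python3 -c "from h import *;go(0.497,-.0513,.155,80)"
```

```text
t 14.3 p [ 0.4966 -0.0517  0.156 ] xang -4.75 tilt [-0. -0.] j6 1.401 F [ 0.9  0.7 -2.3] M [ 0.29 -0.07  0.34] w 0.137 grip 59.676048159599304
shift cm [ 0.03 -0.05  0.1 ] turn -1.479
t 14.5 p [ 0.4966 -0.0518  0.156 ] xang -4.79 tilt [-0. -0.] j6 1.402 F [ 1.7 -0.1 -3.1] M [ 0.25 -0.11  0.37] w 0.132 grip 59.65521991252899
shift cm [ 0.03 -0.05  0.1 ] turn -1.48
```

Torque rises cleanly to ~0.35 N m: the stop is reached. Backing off into the play and drawing the key up.

```bash
python3 -m crank '[{"x":0,"y":0,"z":0,"turn":-0.06},{"x":0,"y":0,"z":0,"turn":-0.06},{"x":0,"y":0,"z":0,"turn":-0.04},{"x":0,"y":0,"z":0,"turn":0}]' >/dev/null
python3 -c "from h import *;go(0.497,-.0513,.155,80)"
python3 -m crank '[{"x":0,"y":0,"z":-0.2,"turn":0},{"x":0,"y":0,"z":-0.3,"turn":0},{"x":0,"y":0,"z":-0.4,"turn":0},{"x":0,"y":0,"z":0,"turn":0}]' >/dev/null
python3 -c "from h import *;go(0.497,-.0513,.2,80)"
```

```text
t 14.9 p [ 0.4966 -0.052   0.1561] xang 4.31 tilt [-0.    -0.001] j6 1.243 F [ 1.1  0.5 -3.6] M [ 0.04 -0.04  0.03] w 0.134 grip 59.58672523498535
shift cm [ 0.04 -0.07  0.11] turn -1.321
t 15.3 p [ 0.4971 -0.0518  0.1661] xang 4.33 tilt [ 0.001 -0.   ] j6 1.242 F [ 0.1  0.6 -2.1] M [ 0.09  0.05 -0.04] w 0.138 grip 59.59152102470398
shift cm [-0.   -0.05 -3.39] turn -1.321
```

```bash
python3 -m crank '[{"x":0,"y":0,"z":-0.6,"turn":0},{"x":0,"y":0,"z":-0.9,"turn":0},{"x":0,"y":0,"z":-1,"turn":0},{"x":0,"y":0,"z":-1,"turn":0},{"x":0,"y":0,"z":-1,"turn":0}]' | grep force
python3 -m crank '[{"x":0,"y":0,"z":-1.5,"turn":0},{"x":0,"y":0,"z":-2,"turn":0},{"x":0,"y":0,"z":-2.5,"turn":0},{"x":0,"y":0,"z":-2.5,"turn":0},{"x":0,"y":0,"z":-0.5,"turn":0}]' | grep force
python3 -m crank '[{"x":0,"y":0,"z":0,"turn":-0.13},{"x":0,"y":0,"z":0,"turn":-0.13},{"x":0,"y":0,"z":0,"turn":-0.13},{"x":0,"y":0,"z":0,"turn":0}]' | grep force
python3 -c "from h import *;go(.4268,-.2822,.300,26.97)"
```

```text
contact_force: [0.2, -0.6, -2.4]
grasp_force: 59.6
contact_force: [0.1, -0.5, -1.1]
grasp_force: 59.7
contact_force: [0.6, 0.0, -2.1]
grasp_force: 59.6
t 16.7 p [ 0.4964 -0.0516  0.2994] xang 26.68 tilt [-0.001  0.   ] j6 0.852 F [ 0.6  0.  -2.1] M [-0.04  0.05  0.02] w 0.138 grip 59.59431052207947
shift cm [-16.57  17.48  -0.06] turn -0.005
```

```bash
python3 -m crank '[{"x":-1.5,"y":1.6,"z":0,"turn":-0.005},{"x":-2.5,"y":2.6,"z":0,"turn":0},{"x":-2.7,"y":2.8,"z":0,"turn":0},{"x":-2.7,"y":2.8,"z":0,"turn":0},{"x":-2.7,"y":2.8,"z":0,"turn":0}]' | grep force
python3 -m crank '[{"x":-2.5,"y":2.7,"z":0,"turn":0},{"x":-1.5,"y":1.6,"z":0,"turn":0},{"x":-0.5,"y":0.6,"z":0,"turn":0},{"x":0,"y":0,"z":0,"turn":0},{"x":0,"y":0,"z":0,"turn":0}]' | grep force
python3 - <<'E'
from h import *
go(.4269,-.2822,.300,26.97)
p0,_=load('top') if 0 else (cv2.imread('pics/t0.png')[:,:,::-1],0)
p,d=grab('top');q,_=grab('side')
L=lambda a:cv2.resize(a[170:210,325:365],(260,260),interpolation=cv2.INTER_CUBIC)
cv2.imwrite('pics/a5.png',np.hstack([L(p0),L(p),cv2.resize(q[70:170,325:405],(208,260))])[:,:,::-1])
E
```

```text
contact_force: [0.4, -0.8, -3.4]
grasp_force: 59.6
contact_force: [0.5, 0.8, -1.7]
grasp_force: 59.6
t 17.7 p [ 0.4282 -0.2822  0.2999] xang 26.95 tilt [-0.     0.001] j6 0.372 F [ 0.5  0.8 -1.7] M [ 0.06 -0.02 -0.03] w 0.138 grip 59.588284492492676
shift cm [-0.12 -0.06 -0.01] turn -0.0
```

View pics/a5.png

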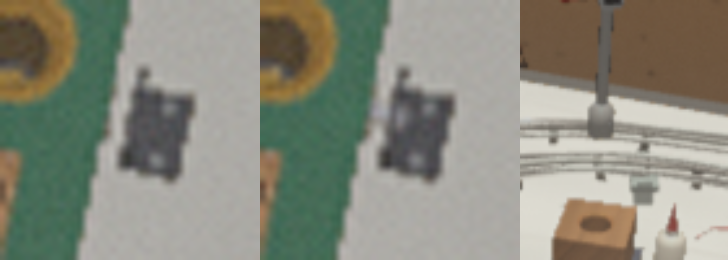

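The middle crop (after) shows a bright bolt spanning from the yard edge into the keeper (crop x 372–410), absent in the left crop (before); so it is locked. Returning the key to the stand.

```bash
python3 -m crank '[{"x":-0.12,"y":-0.06,"z":2,"turn":0},{"x":0,"y":0,"z":3,"turn":0},{"x":0,"y":0,"z":2.5,"turn":0},{"x":0,"y":0,"z":1.5,"turn":0},{"x":0,"y":0,"z":0,"turn":0}]' | grep force
python3 -m crank '[{"x":0,"y":0,"z":0.5,"turn":0},{"x":0,"y":0,"z":0.5,"turn":0},{"x":0,"y":0,"z":0.5,"turn":0},{"x":0,"y":0,"z":0,"turn":0}]' | grep force
python3 -c "from h import *;go(.4269,-.2822,.1452,26.97)"
```

```text
contact_force: [0.0, 0.5, -2.2]
grasp_force: 59.5
contact_force: [0.0, -0.2, -2.5]
grasp_force: 59.5
t 18.7 p [ 0.4265 -0.2829  0.1948] xang 26.97 tilt [-0.  0.] j6 0.369 F [ 0.  -0.2 -2.5] M [-0.03  0.01  0.02] w 0.136 grip 59.54175889492035
shift cm [ 0.06 -0.04  4.96] turn -0.0
```

```bash
python3 -m crank '[{"x":0.05,"y":-0.04,"z":0.4,"turn":0},{"x":0,"y":0,"z":0.5,"turn":0},{"x":0,"y":0,"z":0.5,"turn":0},{"x":0,"y":0,"z":0,"turn":0}]' | grep force
python3 -c "from h import *;go(.4269,-.2822,.1452,26.97)"
python3 -m crank '[{"x":0,"y":0,"z":0.7,"turn":0},{"x":0,"y":0,"z":0.8,"turn":0},{"x":0,"y":0,"z":0.8,"turn":0},{"x":0,"y":0,"z":0.5,"turn":0},{"x":0,"y":0,"z":0,"turn":0}]' | grep force
python3 -c "from h import *;go(.4269,-.2822,.1452,26.97)"
```

```text
contact_force: [0.5, 1.1, -2.7]
grasp_force: 59.5
t 19.1 p [ 0.4264 -0.2819  0.1799] xang 26.97 tilt [-0.002  0.001] j6 0.37 F [ 0.5  1.1 -2.7] M [-0.02  0.02  0.  ] w 0.138 grip 59.539196491241455
shift cm [0.03 0.05 3.47] turn 0.0
contact_force: [-0.5, 0.5, -2.1]
grasp_force: 59.5
t 19.6 p [ 0.4263 -0.2818  0.1516] xang 26.98 tilt [-0.002  0.002] j6 0.37 F [-0.5  0.5 -2.1] M [0.01 0.01 0.01] w 0.138 grip 59.52763617038727
shift cm [0.03 0.06 0.64] turn 0.0
```

```bash
python3 -m crank '[{"x":0,"y":0.03,"z":0.3,"turn":0},{"x":0,"y":0,"z":0.2,"turn":0},{"x":0,"y":0,"z":0,"turn":0},{"x":0,"y":0,"z":0,"turn":0}]' | grep force
python3 -c "from h import *;go(.4269,-.2822,.1452,26.97)"
python3 -m crank '[{"x":0,"y":0,"z":0.07,"turn":0},{"x":0,"y":0,"z":0,"turn":0},{"x":0,"y":0,"z":0,"turn":0}]' | grep force
python3 -c "from h import *;go(.4269,-.2822,.1452,26.97)"
```

```text
contact_force: [0.8, -0.8, -2.3]
grasp_force: 59.5
t 20.0 p [ 0.4271 -0.2827  0.1483] xang 26.97 tilt [ 0. -0.] j6 0.37 F [ 0.8 -0.8 -2.3] M [-0.   -0.01  0.02] w 0.138 grip 59.538565278053284
shift cm [ 0.   -0.06  0.31] turn 0.0
contact_force: [0.4, 0.6, -1.4]
grasp_force: 59.5
t 20.3 p [ 0.4271 -0.2827  0.1475] xang 26.97 tilt [ 0. -0.] j6 0.37 F [ 0.4  0.6 -1.4] M [ 0.03 -0.02  0.07] w 0.142 grip 59.53742444515228
shift cm [ 0.   -0.05  0.23] turn 0.0
```

```bash
python3 -m crank '[{"x":0,"y":0,"z":0.15,"turn":0},{"x":0,"y":0,"z":0,"turn":0},{"x":0,"y":0,"z":0,"turn":0}]' | grep force
python3 -c "from h import *;go(.4269,-.2822,.1452,26.97)"
python3 -m crank '[{"x":0,"y":0,"z":0.07,"turn":0},{"x":0,"y":0,"z":0,"turn":0},{"x":0,"y":0,"z":0,"turn":0}]' | grep force
python3 -c "from h import *;go(.4269,-.2822,.1452,26.97)"
```

```text
contact_force: [0.4, 0.2, -1.3]
grasp_force: 59.5
t 20.6 p [ 0.427  -0.2826  0.1458] xang 26.98 tilt [-0.  0.] j6 0.37 F [ 0.4  0.2 -1.3] M [ 0.09  0.03 -0.03] w 0.141 grip 59.537497758865356
shift cm [ 0.01 -0.04  0.06] turn 0.0
contact_force: [-1.0, -0.3, -1.7]
grasp_force: 59.6
t 20.9 p [ 0.4271 -0.2827  0.1453] xang 26.97 tilt [ 0. -0.] j6 0.37 F [-1.  -0.3 -1.7] M [-0.03 -0.08  0.03] w 0.14 grip 59.64140295982361
shift cm [ 0.   -0.05  0.01] turn 0.0
```

```bash
python3 -m crank '[{"x":0,"y":0,"z":0.04,"turn":0},{"x":0,"y":0,"z":0,"turn":0}]' | grep force
python3 -m crank '[{"x":0,"y":0,"z":0,"turn":0},{"x":0,"y":0,"z":0,"turn":0},{"x":0,"y":0,"z":0,"turn":0},{"x":0,"y":0,"z":0,"turn":0},{"x":0,"y":0,"z":0,"turn":0}]' 100
python3 -m crank '[{"x":0,"y":0,"z":0,"turn":0},{"x":0,"y":0,"z":-0.5,"turn":0},{"x":0,"y":0,"z":-1.5,"turn":0},{"x":0,"y":0,"z":-3,"turn":0},{"x":0,"y":0,"z":-4,"turn":0}]'
python3 -m crank '[{"x":-2,"y":2,"z":-3,"turn":0},{"x":-3,"y":3,"z":0,"turn":0},{"x":-3,"y":3,"z":0,"turn":0},{"x":-3,"y":3,"z":0,"turn":0},{"x":0,"y":0,"z":0,"turn":0}]'
python3 - <<'E'
from h import *
p,d=grab('top');q,_=grab('side')
cv2.imwrite('pics/a6.png',np.vstack([p[100:260,200:600],q[90:250,180:580]])[:,:,::-1])
a=cv2.imread('pics/t0.png')[:,:,::-1];W=cloud('side',_)
w=W[105:135,330:385].reshape(-1,3);t=w[(w[:,2]>.15)&(w[:,2]<.19)];print(len(t),t.mean(0))
E
```

```text
contact_force: [-0.5, 0.5, 0.1]
grasp_force: 59.9
time: 21.6
tool_pos: [0.4271, -0.2827, 0.1448]
tool_rot: [0.0, 0.972, 0.233, 0.0]
contact_force: [-0.3, 0.0, -0.4]
gripper_width: 0.97
grasp_force: 0.0
time: 22.1
tool_pos: [0.4262, -0.2819, 0.235]
tool_rot: [-0.001, 0.972, 0.233, -0.001]
contact_force: [0.8, 0.0, 0.7]
gripper_width: 0.998
grasp_force: 0.0
time: 22.6
tool_pos: [0.3772, -0.4344, 0.2662]
tool_rot: [0.001, 0.973, 0.231, -0.0]
contact_force: [0.6, 1.1, 0.2]
gripper_width: 1.004
grasp_force: 0.0
294 [ 0.42574997 -0.27795243  0.1622656 ]
```

View pics/a6.png

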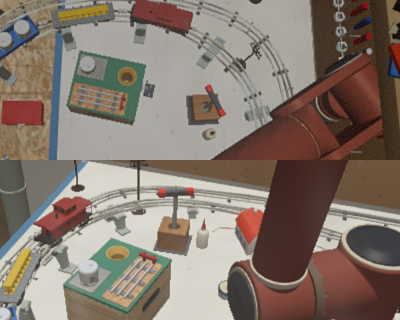

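The key stands upright in its stand, and the canister, box and oiler are where they were. One quick check of the bolt's reach.

Run:
```python
from h import *
a=cv2.imread('pics/t0.png').astype(int).mean(2);p,_=load('top');b=p.astype(int).mean(2)
print((b-a)[182:194,338:356].round().astype(int))
for u in (342,344,346,348,350): print(u,ray('top',u,187,.036).round(4))
c,s=np.cos(np.radians(-10.97)),np.sin(np.radians(-10.97))
print('n.d per side: y_local of points',[round(float(-s*(P[0]-.4717)+c*(P[1]-.005)),4) for P in [ray('top',u,187,.036) for u in (342,344,346,348,350)]])
```

```text
[[ -6  -3   2   2  -3  -6  -2   0  -2  -1  -3  -5   1  -4  -7  -4  -2  -1]
 [ -3   3  -1  -1   4   2   0  -7  -4  -1  -3  -3   1  -1   1  -2   1   0]
 [ -4   0 -10  -2  -5  -2   2  -1  -5  -4  -6   3   0   1  -1  -2  -4  -3]
 [ -2   0   6   5 -18 -17 -16  -9  -3  -2   2   3  -5  -3  -3  -3   3  -2]
 [  2   4  -8 -10 -31 -18 -19  -7  26  13   0   0  -2  -4  -2  -8  -1   1]
 [ -2  -1  -1  -1 -29 -17   7  10  53  31  -1   3  -1   4   0  -3  -5  -2]
 [  0  -4  -1  -3 -36 -30  21  12  48  18   2  -5   8   2  -5  -4   0  -3]
 [  1   3   1  -1 -18 -19  -1   7  24  12  -4   2  -4   2  -6  -2   2   0]
 [ -1  -1   0   3   0  -4   0  -5  -3   2  -4  -4  -1   2  -1   1  -6  -2]
 [  0  -2  -3  -2   0  -1  -1  -1  -5   0   3  -3   2  -6  -2  -4  -1  -2]
 [  2  -1  -2   0  -2  -5   0   5  -2  -7   3   0  -6  -4  -4  -4  -2   1]
 [  4  -7  -3  -2  -1  -1   0   3  -3  -5  -2   0  -4   3   1   0  -2  -1]]
342 [ 0.4845 -0.1004  0.036 ]
344 [ 0.4846 -0.1063  0.036 ]
346 [ 0.4848 -0.1122  0.036 ]
348 [ 0.4849 -0.1181  0.036 ]
350 [ 0.4851 -0.124   0.036 ]
n.d per side: y_local of points [-0.101, -0.1068, -0.1126, -0.1184, -0.1241]
```

```bash
python3 -c "from plant import manip;print(manip.job_done())"
```

```text
the job is handed in; nothing more can be done
None
```

The yard is locked: the stem was turned to its stop at about 0.37 N m, and the top camera shows the bolt out about 18 mm into the keeper. The key is back in its stand, the canister, red box and oil bottle look undisturbed, and the job was handed in at about 23 s of the 64 s allowed.

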